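# Index a vial carousel against its ratchet pawl and load the waiting vial

### The arm

A 6-joint arm with a two-finger parallel gripper is mounted at the origin on a cart in front of the work surface, level with it; the furniture and walls round the work are solid. World frame = base frame: x ahead of the robot, y to its left, z up, the work surface at z = 0. Lengths are in mm, angles in degrees, forces in N, time in s.
With the tool pointing down it reaches from about 350 to 850 mm from the base axis. Payload 8.1 kg.
Tool frame: the origin (TCP) lies midway between the tips of the shut fingers; the grasp point (between the pads) lies 19 mm behind it; z points along the fingers, y is the line along which they close (so a half turn about z gives the same grasp; the last joint's range is limited). The gripper opens to 85 mm and grips with 20 to 120 N. Pads are 22 mm wide; open, the fingers measure 114 mm over their backs; the gripper's body (76 mm by 85 mm) begins 54 mm behind the grasp point. The pads swing forward as they close: fully open they stand 13 mm farther back than shut.
Start: joints at [-81.44, 7.471, 85.268, -0, 87.261, -4.893], TCP at [139.609, -583.536, 231.292] pointing down, gripper open.
Joint ranges: [-169.43, 169.43], [-51.17, 129.36], [1.28, 143.12], [-76.62, 256.62], [0, 156.53], [-152.29, 152.29]. Speed limits (degrees/s): [136.94, 136.94, 159.86, 180, 180, 180].

### API

Orientations are given as [roll, pitch, yaw] about the fixed x, y, z axes, in that order (R = Rz(yaw) Ry(pitch) Rx(roll)).
In Python, from bench import sense, snapshot, camera_params, hand_in, masks_of, pinpoint gives the robot as it stands.
- The arm moves only by the tool step_arm, never from a script. Its argument "targets" is a list of rows, each an object with "angular": the turn, a rotation vector about the tool's x, y, z scaled (see below), a list of three; "dp": the shift along the tool's x, y, z scaled (see below), a list of three; "fingers": the closure, from 0 (fully open) to 1 (shut). A call has exactly 8 rows; each row is the pose to reach, as a shift and turn from the pose commanded when the call began, along the tool's axes at that moment, turning the shorter way round; what a row does not reach only later rows make up. The controller multiplies each number of a shift by 0.2 m and each number of a turn by 180 degrees. A row lasts 1/8 s, in which the tool goes at most 62.5 mm and 10.7 degrees, less where a joint would pass 70% of its speed; a pose out of reach is approached as far as the arm can. A call with a number of a shift or a turn outside -1 to 1 is refused whole. A call with a gripper value outside its range is refused whole. The fingers move at their own pace and stop on an object; "newtons" is the grip in N (left out, the last holds). Time passes only in rows, so rows that repeat a pose let the fingers close, or fill a call up. It gives the time, the measured TCP pose, the force, the opening and the grip force at its end, in the units of the state.
- sense(): the state, without advancing time (a new reading comes with each control period).
- snapshot(name): name is "scene" or "top"; returns the picture (480x640x3 uint8, blue, green, red); there is no depth.
- camera_params(name): a dict with "vfov" (degrees; the focal length in pixels is half the picture's height over the tangent of half this angle, whatever the lens; pixels are square), "cx", "cy" (the principal point, pixels), "R" (3x3) and "t" (3): a world point X has camera coordinates R X + t. Camera axes: x right, y down, z forward; pixel columns grow to the right and rows downward; lengths in mm; the calibration is good to about 2 mm. A picture is of the moment at which its call begins. camera_params takes no time and is no camera call.
- hand_in(): hands the job in; it is judged then, once.
Trained networks look in the newest picture that a camera, given by its name, has taken for a name from the list of things; names that differ only in an ending like _2 or _b are one class to them, and where a whole thing is asked for, a point or a joint stands for the part that bears it (a point fixed in the world has none). Each returns a list of dicts, best first, with "conf" (0 to 1); they miss things now and then, are a little off and sometimes report something else, mostly with a low value. They report only what shows in the picture. A call takes as long as a camera call. They do not tell look-alikes from the thing itself.
- masks_of(camera, label): "pixels" (480x640 bool, what is visible of it) and "at" ([column, row] in pixels, amid what is visible of it).
- pinpoint(camera, label): "at" ([column, row] in pixels: a listed point, or the origin of a listed thing).
The state is a dict: "time": time; "joint_pos": joint angles; "qd": joint speeds; "joint_efforts": joint torques, N m; "tool_pos": TCP position; "tcp_rot": TCP orientation; "ft_force": force on the tool from outside, world axes, zero at the start; "wrist_torque": the same for the moment, N m; "finger_gap": finger opening in mm; "grip_force": force on a finger pad.
Only numpy, scipy, OpenCV 4.12 (cv2) and the standard library are available. Lean on these libraries where they do the work, as an engineer would, in place of code of your own. Each camera call takes 0.05 s, during which the arm holds its last target. There are 200 camera calls.

### The job

Bring the empty cup of the vial carousel to the red index mark in front of the reader and load the vial that stands by itself on the bench. The carousel turns only anticlockwise (seen from above): push it round by a finger peg until the empty cup has passed a little beyond the mark and the pawl has clicked in behind its tooth, then press it back firmly but gently (5 to 10 N on the pawl) until it stands hard against the pawl. Then set the vial upright, fully home in the empty cup without dropping it, let go of everything, and leave the other things on the bench where they are.

Things in the scene. Friction and masses are not known exactly. Their poses are not given: they have to be found in the camera images.
- reader_base: Fixed white round foot, 256 mm across, 12 mm thick, that carries the carousel; may be turned on the bench. Origin: on the carousel's axis, at the underside. z up; y points from the axis to the grey reader head (66 x 44 mm, 88 mm high, its centre 160 mm from the axis) and the red index blade in front of it (35 mm high, 118 to 135 mm from the axis).
- carousel: Grey ratchet plate, radius 110 mm, 18 to 30 mm above the bench, with six white cups 60 degrees apart, three blue pegs and a black hub (radius 24, top 68 mm above the bench). Five cups hold fixed vials, tops 90 mm above the bench. Turns anticlockwise only, seen from above, without end; less than 4 N at a peg does it; it stays where left. Origin: on the axis, 18 mm above the bench.
- pawl: Sprung steel pawl with a brass nose piece, 55 mm long, top 38 mm above the bench, at the plate's rim on the side away from the reader; origin at its pin, 130 mm from the axis. It rides over the six teeth (7 mm high) by itself and stops the carousel dead if it turns back. Seated means 5 N or more on the pawl for 0.2 s; over 10 N bends it. F newtons at a peg give it about 0.9 F less 0.5 N.
- axis (a point): The carousel's axis, 30 mm above the bench. Each 60 degrees a tooth passes the pawl. The pawl's nose piece is clamped where the last user set it, up to 6 mm either way along the rim, which is not measured: the stop must be felt. It is hard (force rises within a fraction of a mm), so come at 15 mm/s or less and then add load bit by bit.
- load_mark (a point): The index mark's place: 62 mm from the axis towards the red index blade, 54 mm above the bench. Hard against the pawl, the centre of the empty cup's rim stands here within 3.5 mm (to either side along its circle, as the pawl is set); the pawl, not the mark, decides.
- empty_cup (a point): Centre of the rim of the empty cup, 54 mm above the bench, 62 mm from the axis; turns with the carousel. Inside the cup is 32 mm wide, its floor 22 mm below the rim (32 mm above the bench); outside 39 mm. Fingers have room towards the hub and towards the plate's rim; the neighbouring vials' stoppers begin 45 mm from this cup's centre.
- peg_1 (a point): Top of the blue finger peg 30 degrees anticlockwise of the empty cup. Pegs are upright, 12 mm in diameter with an 18 mm foot, 100 mm from the axis, half way between two cups, from the plate (30 mm) to 91 mm above the bench.
- peg_2 (a point): Top of the blue finger peg 150 degrees anticlockwise of the empty cup; like peg_1.
- peg_3 (a point): Top of the blue finger peg 270 degrees anticlockwise of the empty cup; like peg_1.
- vial: The vial to load: glass, 29 mm in diameter, 58 mm high, with a dark rubber stopper (33 mm wide, the top 7 mm), about 28 g; stands alone on the bench left of the carousel, in front of the foam tray. Origin: centre of its underside, z up. Grip it by the stopper.
- vial_tray: Fixed white foam tray full of stoppered vials, 232 x 152 mm, 61 mm high; origin at the centre of its underside. Leave it.
- timer: White bench timer, 66 x 66 x 19 mm, right of the carousel, loose; leave it. Origin: centre of its underside.
- wash_bottle: White wash bottle with red cap, 232 mm high, behind on the right, loose; leave it. Origin: centre of its underside.
- dropper_red: Dropper bottle with red cap, 70 mm high, on the left, loose; leave it. Origin: centre of its underside.
- tape_roll: Roll of tape, 98 mm across, 25 mm high, on the left bench, loose; leave it. Origin: centre of its underside.
Things that resemble listed ones, but are neither listed nor needed, are in the scene too. Leave any purple or yellow look-alike of the vial alone.

How it is judged:
By the outcome, as a careful person would: the job done as asked, in the order asked, and still so for the second after the job is handed in, with the robot touching nothing.
It also fails if it takes over 72 s, if anything falls off the work surface, if the arm or the gripper's body presses on something with over 40 N, if the wrist force passes 120 N, or if a joint passes its speed limit or range.

## Working session

There is one attempt and no reset: what is moved stays moved. The work goes in short steps, Python scripts to look and compute and a tool call to move; the robot and the scene stay as the last step left them, time stands still between calls to the robot, and variables do not carry over. Pictures are saved under pics/ and viewed, at most 10 in all, crops included, and the job is handed in when it is done.

Besides the shell and the picture viewer there is one more tool, called after "Request:" as name([rows], argument=value, ...), one row to a line, values as JSON. step_arm: Moves the arm, as the interface text tells. Its arguments: {"type":"object","properties":{"targets":{"type":"array","items":{"type":"object","properties":{"angular":{"type":"array","items":{"type":"number","minimum":-1,"maximum":1}},"dp":{"type":"array","items":{"type":"number","minimum":-1,"maximum":1}},"fingers":{"type":"number"}}}},"newtons":{"type":"number"}},"required":["targets"]}

```bash
ls; mkdir -p pics; cat > h.py <<'E'
import numpy as np, cv2
from bench import *
from scipy.spatial.transform import Rotation as Ro
def ray(cam,px):
    c=camera_params(cam); f=240/np.tan(np.radians(c["vfov"]/2))
    R=np.array(c["R"]);t=np.array(c["t"])
    d=R.T@np.array([(px[0]-c["cx"])/f,(px[1]-c["cy"])/f,1.]); return -R.T@t,d
def onz(cam,px,z):
    o,d=ray(cam,px); return o+d*(z-o[2])/d[2]
def proj(cam,X):
    c=camera_params(cam); f=240/np.tan(np.radians(c["vfov"]/2))
    p=np.array(c["R"])@np.array(X,float)+np.array(c["t"]); return np.array([c["cx"]+f*p[0]/p[2],c["cy"]+f*p[1]/p[2]])
E
python3 - <<'E'
from h import *
for c in("scene","top"):
    cv2.imwrite(f"pics/{c}0.png",snapshot(c)); p=camera_params(c); print(c,p["vfov"],np.round(onz(c,(320,240),0)),np.round(ray(c,(320,240))[0]), {k:v for k,v in p.items() if k not in("R","t","vfov")})
    for l,z in(("reader_base",0),("axis",30),("load_mark",54),("empty_cup",54),("peg_1",91),("vial",0),("pawl",38),("timer",0),("dropper_red",0)):
        for r in pinpoint(c,l)[:4]: print(l,round(r["conf"],2),np.round(r["at"]),np.round(onz(c,r["at"],z),1))
s=sense();print(s)
E
```

```text
pics
scene 48.484227908323696 [600. -79.  -0.] [-411.  866.  718.] {'cx': 324.12706874297186, 'cy': 237.64287259838625}
reader_base 0.88 [330. 253.] [522.  -47.2   0. ]
reader_base 0.42 [329. 214.] [ 715.4 -224.1    0. ]
axis 0.83 [332. 247.] [506.  -35.2  30. ]
load_mark 0.86 [315. 243.] [518.6  14.2  54. ]
load_mark 0.61 [314. 229.] [584.3 -40.1  54. ]
empty_cup 0.91 [312. 230.] [580.8 -31.7  54. ]
peg_1 0.97 [349. 238.] [431.3 -22.8  91. ]
peg_1 0.85 [352. 212.] [ 536.4 -144.6   91. ]
peg_1 0.66 [293. 224.] [591.2  29.3  91. ]
vial 0.84 [306. 298.] [398.2 154.1   0. ]
vial 0.74 [317. 378.] [173.7 321.1   0. ]
vial 0.55 [253. 310.] [442.1 278.8   0. ]
pawl 0.5 [333. 253.] [469.2  -4.3  38. ]
pawl 0.44 [379. 242.] [ 428.9 -141.3   38. ]
timer 0.58 [269. 356.] [290.  350.1   0. ]
timer 0.57 [427. 235.] [ 412.5 -343.6    0. ]
timer 0.43 [331. 244.] [558.2 -83.8   0. ]
dropper_red 0.67 [224. 338.] [398.3 385.8   0. ]
dropper_red 0.24 [294. 224.] [734.7 -94.6   0. ]
top 49.28014135613855 [487.  33.   0.] [ 255.   45. 1288.] {'cx': 322.5750002884881, 'cy': 244.33917012031674}
reader_base
[... 616 characters left out ...]
   0. ]
{'time': 1.0, 'joint_pos': array([-8.14427459e+01,  7.47059674e+00,  8.52680946e+01,  1.53428876e-04,
        8.72602088e+01, -4.89504857e+00]), 'qd': array([ 0.05167271, -0.08792073, -0.04278323, -0.05427719,  0.09798325,
        0.01169983]), 'joint_efforts': array([-4.31709650e-04, -5.69334733e+01, -5.00872850e+01, -1.73085305e-04,
        1.19418644e-03, -2.80204574e-05]), 'tool_pos': array([ 139.58534493, -583.54731029,  231.29533587]), 'tcp_rot': array([ 1.79998891e+02, -5.88417241e-05,  1.34522953e+01]), 'ft_force': array([-0.03203623, -0.08619287, -0.54416916]), 'wrist_torque': array([-0.00020021,  0.00805986,  0.02031613]), 'grip_force': 0.0, 'finger_gap': 85.36535882553844}
```

```bash
python3 - <<'E'
import cv2
a=cv2.imread("pics/top0.png"); cv2.imwrite("pics/top0c.png",cv2.resize(a[140:380,180:500],None,fx=2.5,fy=2.5,interpolation=2))
E
```

```text
(no output)
```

View pics/top0c.png

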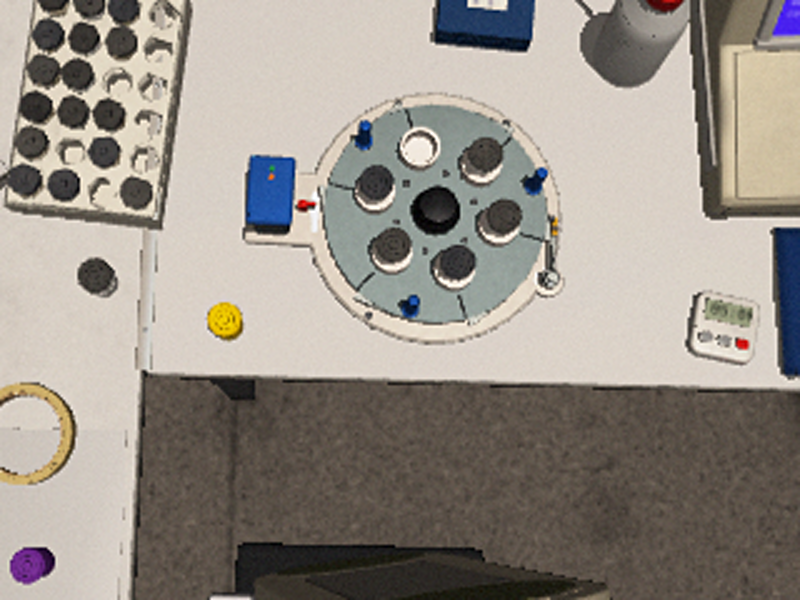

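View pics/scene0.png

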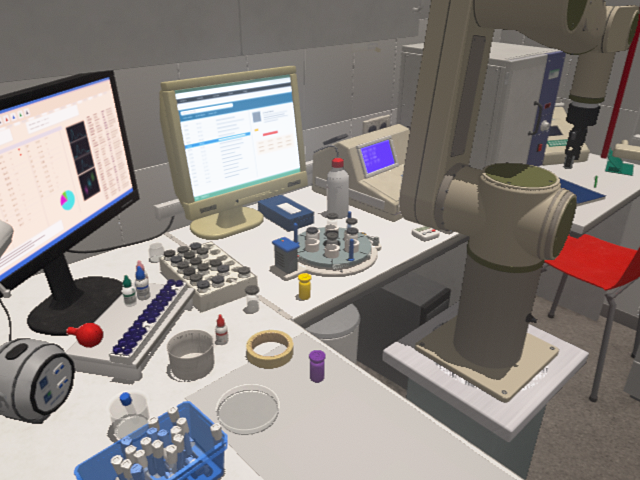

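The top view shows the empty cup at full px (348,199), the reader and red blade to its left at about (302,222), and the pawl on the right at about (401,245). The vial to load has a dark stopper and stands in front of the tray at (219,250). The yellow (270,268) and purple ones are look-alikes.

```bash
python3 - <<'E'
from h import *
from scipy.optimize import least_squares
obs=[("scene",p["at"],100,91,None) for p in pinpoint("scene","peg_1") if p["conf"]>.6]+[("top",p["at"],100,91,None) for p in pinpoint("top","peg_1") if p["conf"]>.5]
for c in("scene","top"):
    obs.append((c,pinpoint(c,"empty_cup")[0]["at"],62,54,0)); obs.append((c,pinpoint(c,"axis")[0]["at"],0,30,0))
def res(q,full=False):
    r=[]
    for c,at,rad,z,k in obs:
        ks=[30,150,270] if k is None else [k]
        e=[proj(c,[q[0]+rad*np.cos(np.radians(q[2]+a)),q[1]+rad*np.sin(np.radians(q[2]+a)),z])-at for a in ks]
        r.append(min(e,key=np.linalg.norm))
    return np.array(r) if full else np.ravel(r)
s=least_squares(res,[522,-48,20],loss="soft_l1",x_scale=[1,1,1]); print(s.x); print(np.round(res(s.x,True),1))
for l in("reader_base",):
  m=masks_of("top",l)[0]; print(l,m["at"],m["pixels"].sum())
# vial: stopper top via dark blob in top and vial masks
for c in("scene","top"):
  for m in masks_of(c,"vial")[:5]:
    ys,xs=np.nonzero(m["pixels"]); print(c,round(m["conf"],2),np.round(m["at"]),xs.min(),xs.max(),ys.min(),ys.max(),len(xs))
# red blade / blue reader top
im=cv2.imread("pics/top0.png"); h=cv2.cvtColor(im,cv2.COLOR_BGR2HSV)
red=((h[...,0]<8)|(h[...,0]>172))&(h[...,1]>150)&(h[...,2]>100)
yy,xx=np.nonzero(red[205:240,285:320]); p=(xx.mean()+285,yy.mean()+205); print("red",p,len(xx),onz("top",p,33))
dk=(im[235:262,205:240].max(2)<75).astype(np.uint8); n,l,st,ce=cv2.connectedComponentsWithStats(dk)
for i in range(1,n): print(st[i],ce[i]+[205,235],onz("top",ce[i]+[205,235],57))
E
```

```text
[520.04133112 -47.93876187  15.505151  ]
[[ 2.3  1.1]
 [-2.7 -1.1]
 [ 1.9 -0.5]
 [-2.4 -1.2]
 [-4.6  0.3]
 [ 0.2  0.2]
 [-0.2 -3.2]
 [ 2.4  1.5]
 [ 0.1 -0.7]]
reader_base [348.6, 226.8] 8933
scene 0.72 [306. 284.] 298 311 273 299 314
scene 0.63 [257. 299.] 245 259 285 312 353
scene 0.61 [317. 368.] 308 325 350 383 525
top 0.63 [218. 249.] 211 226 243 258 195
top 0.59 [268. 265.] 262 276 261 276 184
red (np.float64(301.35714285714283), np.float64(221.07142857142858)) 14 [526.82151887  80.20642724  33.        ]
[  6   9  15  13 139] [217.83453237 249.67625899] [446.76483342 275.61757182  57.        ]
```

```bash
cat > fit.py <<'E'
from h import *
from scipy.optimize import least_squares
def fit(im,q0=(520,-48,15.5),verbose=True):
    W=lambda q,r,a,z:[q[0]+r*np.cos(np.radians(q[2]+a)),q[1]+r*np.sin(np.radians(q[2]+a)),z]
    dk=(im.max(2)<85).astype(np.uint8); n,l,st,ce=cv2.connectedComponentsWithStats(dk)
    h=cv2.cvtColor(im,cv2.COLOR_BGR2HSV); bl=((h[...,0]>100)&(h[...,0]<130)&(h[...,1]>130)).astype(np.uint8)
    nb,_,sb,cb=cv2.connectedComponentsWithStats(bl)
    models=[(62,a,87,"d") for a in(60,120,180,240,300)]+[(0,0,67,"d")]+[(100,a,80,"b") for a in(30,150,270)]
    q=np.array(q0,float)
    for it in range(3):
        O=[]
        for r,a,z,k in models:
            p=proj("top",W(q,r,a,z)); C,S,lo=(ce,st,40) if k=="d" else (cb,sb,5)
            c=[i for i in range(1,len(C)) if lo<S[i][4]<500 and np.linalg.norm(C[i]-p)<9]
            if c: i=min(c,key=lambda i:np.linalg.norm(C[i]-p)); O.append((r,a,z,C[i]))
        f=lambda q:np.ravel([proj("top",W(q,r,a,z))-c for r,a,z,c in O])
        q=least_squares(f,q,loss="soft_l1").x
    if verbose: print(np.round(q,2),len(O)); print(np.round(f(q),1))
    return q
E
python3 - <<'E'
from fit import *
fit(cv2.imread("pics/top0.png"))
E
```

```text
[519.88 -46.16  16.14] 9
[ 0.1  0.2  0.1  1.   0.2  1.2  0.4  0.7 -0.8  1.5  0.1 -1.6 -0.7 -2.3
 -0.4 -0.7  1.  -1.6]
```

Request:
step_arm([
  {"dp":[0.17,-0.2,0],"angular":[0,0,0],"fingers":0.4},
  {"dp":[0.34,-0.4,0.05],"angular":[0,0,0],"fingers":0.4},
  {"dp":[0.51,-0.6,0.1],"angular":[0,0,0],"fingers":0.4},
  {"dp":[0.68,-0.8,0.15],"angular":[0,0,0],"fingers":0.4},
  {"dp":[0.84,-1.0,0.2],"angular":[0,0,0],"fingers":0.4},
  {"dp":[0.84,-1.0,0.2],"angular":[0,0,0],"fingers":0.4},
  {"dp":[0.84,-1.0,0.2],"angular":[0,0,0],"fingers":0.4},
  {"dp":[0.84,-1.0,0.2],"angular":[0,0,0],"fingers":0.4},
], newtons=20)

```text
time: 2.45
tool_pos: [256.2, -351.0, 191.8]
tcp_rot: [179.9, -0.0, 13.4]
ft_force: [0.6, 1.0, 0.8]
finger_gap: 51.3
grip_force: 0.0
```

Request:
step_arm([
  {"dp":[0.17,-0.2,0],"angular":[0,0,0],"fingers":0.4},
  {"dp":[0.34,-0.4,0.05],"angular":[0,0,0],"fingers":0.4},
  {"dp":[0.51,-0.6,0.1],"angular":[0,0,0],"fingers":0.4},
  {"dp":[0.68,-0.8,0.15],"angular":[0,0,0],"fingers":0.4},
  {"dp":[0.84,-1.0,0.2],"angular":[0,0,0],"fingers":0.4},
  {"dp":[0.84,-1.0,0.2],"angular":[0,0,0.05],"fingers":0.4},
  {"dp":[0.84,-1.0,0.2],"angular":[0,0,0.1],"fingers":0.4},
  {"dp":[0.84,-1.0,0.2],"angular":[0,0,0.152],"fingers":0.4},
])

```text
time: 3.45
tool_pos: [373.7, -117.1, 151.6]
tcp_rot: [180.0, -0.0, -14.3]
ft_force: [-0.2, 0.5, 0.2]
finger_gap: 51.3
grip_force: 0.0
```

```bash
cat > go.py <<'E'
from h import *
def togo(P,psi):
    s=sense(); R=Ro.from_euler("xyz",s["tcp_rot"],degrees=True)
    d=R.inv().apply(np.array(P,float)-s["tool_pos"])/200
    da=(R.inv()*Ro.from_euler("xyz",[180,0,psi],degrees=True)).as_rotvec(degrees=True)/180
    print("t",s["time"],"tcp",np.round(s["tool_pos"],1),np.round(s["tcp_rot"],1),"F",np.round(s["ft_force"],2),"gap",round(s["finger_gap"],1),"grip",s["grip_force"])
    print("dp",np.round(d,4),"ang",np.round(da,4)); return d,da
E
python3 -c "
from go import *
togo([422.8,-23,130],-13.9)"
```

```text
t 3.45 tcp [ 373.7 -117.1  151.6] [180.   -0.  -14.3] F [-0.25  0.51  0.23] gap 51.3 grip 0.0
dp [ 0.122  -0.5165  0.1079] ang [ 0.0001 -0.0001 -0.002 ]
```

Request:
step_arm([
  {"dp":[0.04,-0.17,0.03],"angular":[0,0,0],"fingers":0.5},
  {"dp":[0.08,-0.34,0.06],"angular":[0,0,0],"fingers":0.5},
  {"dp":[0.122,-0.516,0.1],"angular":[0,0,0],"fingers":0.5},
  {"dp":[0.122,-0.516,0.1],"angular":[0,0,0],"fingers":0.5},
  {"dp":[0.122,-0.516,0.22],"angular":[0,0,0],"fingers":0.5},
  {"dp":[0.122,-0.516,0.34],"angular":[0,0,0],"fingers":0.5},
  {"dp":[0.122,-0.516,0.44],"angular":[0,0,0],"fingers":0.5},
  {"dp":[0.122,-0.516,0.48],"angular":[0,0,0],"fingers":0.5},
])

```text
time: 4.45
tool_pos: [421.1, -23.1, 54.3]
tcp_rot: [180.0, 0.1, -14.0]
ft_force: [0.1, 0.1, 0.9]
finger_gap: 42.6
grip_force: 0.0
```

```bash
python3 - <<'E'
from go import *
im=snapshot("top"); cv2.imwrite("pics/t1.png",cv2.resize(im[170:290,280:440],None,fx=5,fy=5,interpolation=2))
s=snapshot("scene"); cv2.imwrite("pics/s1.png",cv2.resize(s[180:300,270:430],None,fx=5,fy=5,interpolation=2))
togo([422.8,-23,55],-13.9)
# circular path rows from current pose
s=sense(); a0=166.1; c=np.array([520,-47]); R=Ro.from_euler("xyz",s["tcp_rot"],degrees=True)
E
```

```text
t 4.55 tcp [421.3 -22.8  54.8] [ 1.8e+02  1.0e-01 -1.4e+01] F [-0.02 -0.62  0.43] gap 42.4 grip 0.0
dp [ 0.0074 -0.0008 -0.0008] ang [ 0.0001  0.0005 -0.0004]
```

View pics/s1.png

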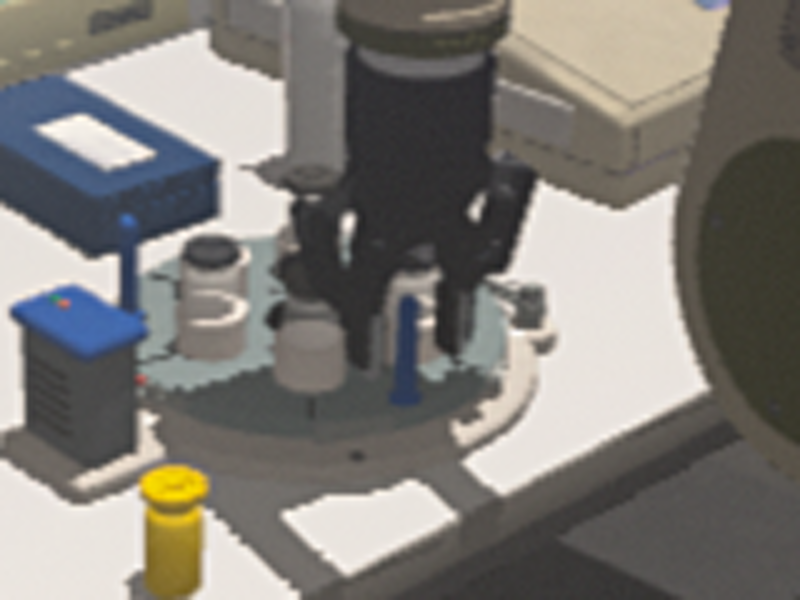

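The scene view shows the gripper astride the near peg, with the finger tips at crop (365,370) and (455,350) and the peg at (405,300–400) between them. Next I close loosely and push it round.

Request:
step_arm([
  {"dp":[0,0,0],"angular":[0,0,0],"fingers":0.7},
  {"dp":[0,0,0],"angular":[0,0,0],"fingers":0.7},
  {"dp":[0.0027,0.0517,0],"angular":[0,0,-0.0333],"fingers":0.7},
  {"dp":[0.0108,0.1029,0],"angular":[0,0,-0.0667],"fingers":0.7},
  {"dp":[0.0242,0.153,0],"angular":[0,0,-0.1],"fingers":0.7},
  {"dp":[0.0428,0.2013,0],"angular":[0,0,-0.1333],"fingers":0.7},
  {"dp":[0.0663,0.2475,0],"angular":[0,0,-0.1667],"fingers":0.7},
  {"dp":[0.0945,0.291,0],"angular":[0,0,-0.2],"fingers":0.7},
])

```text
time: 5.55
tool_pos: [426.4, -83.4, 55.8]
tcp_rot: [180.0, -0.0, 22.3]
ft_force: [-0.2, 0.2, -0.5]
finger_gap: 25.8
grip_force: 0.4
```

Request:
step_arm([
  {"dp":[0.0019,0.0431,0],"angular":[0,0,-0.0278],"fingers":0.7},
  {"dp":[0.0075,0.086,0],"angular":[0,0,-0.0556],"fingers":0.7},
  {"dp":[0.0169,0.1281,0],"angular":[0,0,-0.0833],"fingers":0.7},
  {"dp":[0.0299,0.1693,0],"angular":[0,0,-0.1111],"fingers":0.7},
  {"dp":[0.0464,0.2092,0],"angular":[0,0,-0.1389],"fingers":0.7},
  {"dp":[0.0663,0.2475,0],"angular":[0,0,-0.1667],"fingers":0.7},
  {"dp":[0.0895,0.2839,0],"angular":[0,0,-0.1944],"fingers":0.7},
  {"dp":[0.1158,0.3182,0],"angular":[0,0,-0.2222],"fingers":0.7},
])

```text
time: 6.55
tool_pos: [471.1, -133.5, 55.5]
tcp_rot: [-179.9, 0.0, 62.3]
ft_force: [-4.3, -1.4, 1.7]
finger_gap: 25.4
grip_force: 1.8
```

```bash
python3 - <<'E'
from fit import *
from go import *
im=snapshot("top"); cv2.imwrite("pics/t2.png",cv2.resize(im[170:290,280:440],None,fx=5,fy=5,interpolation=2))
s=sense(); v=s["tool_pos"][:2]-[520,-47]; print("tool angle",np.degrees(np.arctan2(v[1],v[0])),np.hypot(*v))
togo([520,-47,55],60)
for l in ("empty_cup","load_mark"):
  for r in pinpoint("top",l)[:2]:
    p=onz("top",r["at"],54); print(l,r,p,np.degrees(np.arctan2(p[1]+47,p[0]-520)))
E
```

```text
tool angle -118.70141129012178 99.23739926078018
t 6.6 tcp [ 472.3 -134.    55.8] [180.    0.   62.5] F [-0.67 -0.89  0.96] gap 25.8 grip 0.04950774949975312
dp [0.4961 0.0104 0.004 ] ang [0.0002 0.0001 0.0139]
empty_cup {'at': [328.7, 220.0], 'conf': 0.75} [526.7277295   13.76883909  54.        ] 83.68250041345723
load_mark {'at': [329.1, 221.9], 'conf': 0.8} [522.06800929  12.70363198  54.        ] 88.01618682573184
```

View pics/t2.png

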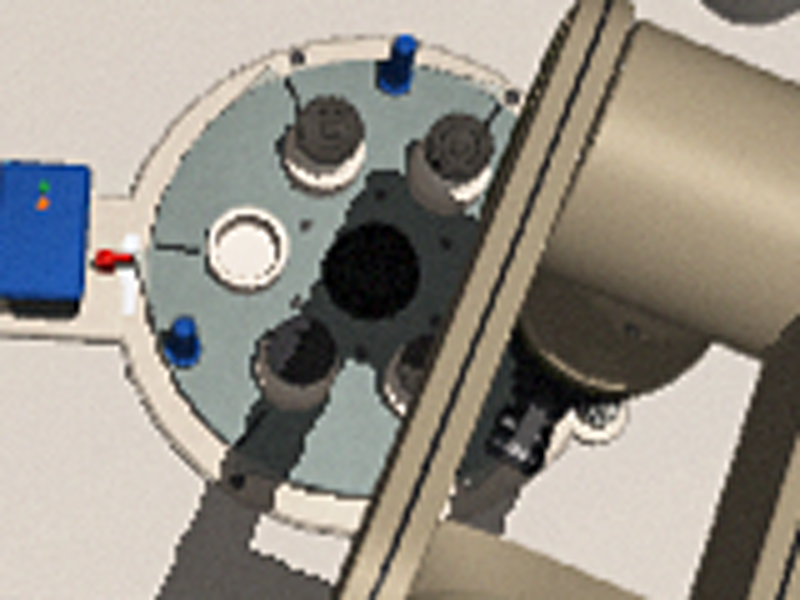

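The top view shows the empty cup at crop (246,250), a few degrees short of the red mark at (110,260).

Request:
step_arm([
  {"dp":[0.0003,0.0173,0],"angular":[0,0,-0.0111],"fingers":0.7},
  {"dp":[0.0012,0.0346,0],"angular":[0,0,-0.0222],"fingers":0.7},
  {"dp":[0.0027,0.0518,0],"angular":[0,0,-0.0333],"fingers":0.7},
  {"dp":[0.0048,0.069,0],"angular":[0,0,-0.0444],"fingers":0.7},
  {"dp":[0.0075,0.0861,0],"angular":[0,0,-0.0556],"fingers":0.7},
  {"dp":[0.01,0.0989,0],"angular":[0,0,-0.0639],"fingers":0.7},
  {"dp":[0.01,0.0989,0],"angular":[0,0,-0.0639],"fingers":0.7},
  {"dp":[0.01,0.0989,0],"angular":[0,0,-0.0639],"fingers":0.7},
])

```text
time: 7.7
tool_pos: [490.0, -140.8, 55.3]
tcp_rot: [180.0, -0.0, 73.6]
ft_force: [0.2, -0.0, 0.4]
finger_gap: 25.4
grip_force: 0.0
```

```bash
python3 - <<'E'
from fit import *
from go import *
im=snapshot("top"); cv2.imwrite("pics/t3.png",im)
s=sense(); v=s["tool_pos"][:2]-[520,-47]; print("tool angle",np.degrees(np.arctan2(v[1],v[0])),np.hypot(*v))
togo([520,-47,55],73.5)
for r in pinpoint("top","empty_cup")[:1]:
    p=onz("top",r["at"],54); print(r,p,np.degrees(np.arctan2(p[1]+47,p[0]-520)))
fit(im,(520,-47,95))
E
```

```text
tool angle -107.72818761254976 98.41246194780729
t 7.75 tcp [ 490.  -140.7   55.3] [180.   -0.   73.6] F [-0.37 -0.49 -0.23] gap 25.4 grip 0.0
dp [0.4919 0.0112 0.0017] ang [ 0.     -0.      0.0004]
{'at': [327.0, 223.0], 'conf': 0.88} [519.21893667  17.70983929  54.        ] 90.69154026233863
[521.22 -48.88  98.31] 4
[-1.9  1.2  0.8  0.8  1.1 -0.5 -0.5 -2.8]
```

```bash
python3 - <<'E'
from h import *
def cup(im):
    g=im.min(2); m=np.zeros(g.shape,np.uint8); m[208:236,312:343]=(g[208:236,312:343]>165)
    n,l,st,ce=cv2.connectedComponentsWithStats(m); i=1+np.argmax(st[1:,4])
    x,y,w,h,a=st[i]; return (x+(w-1)/2,y+(h-1)/2),ce[i],st[i]
for f in("t2","t3"):
    if f=="t2":
        im=np.zeros((480,640,3),np.uint8); im[170:290,280:440]=cv2.resize(cv2.imread("pics/t2.png"),(160,120),interpolation=cv2.INTER_AREA)
    else: im=cv2.imread("pics/t3.png")
    b,c,s=cup(im)
    for q in(b,c):
        p=onz("top",q,52); print(f,np.round(q,1),s,np.round(p,1),np.degrees(np.arctan2(p[1]+47,p[0]-520)))
    m=(im[208:250,340:370].max(2)<30).astype(np.uint8);n,l,st,ce=cv2.connectedComponentsWithStats(m); print([ (st[i].tolist(),onz("top",ce[i]+[340,208],67).round(1)) for i in range(1,n) if st[i][4]>60])
cv2.imwrite("pics/t3c.png",cv2.resize(cv2.imread("pics/t3.png")[190:260,290:390],None,fx=8,fy=8,interpolation=2))
E
```

```text
t2 [329.5 218.5] [322 211  16  16 171] [530.9  11.9  52. ] 79.47962041920644
t2 [329.1 219.2] [322 211  16  16 171] [529.2  12.8  52. ] 81.28220565267243
[([5, 6, 19, 20, 289], array([516.1, -46.6,  67. ])), ([0, 26, 7, 12, 66], array([476.8, -20.1,  67. ]))]
t3 [329. 224.] [321 216  17  17 168] [517.3  12.8  52. ] 92.57355818621926
t3 [328.9 224.8] [321 216  17  17 168] [515.3  12.9  52. ] 94.5033412172237
[([4, 6, 20, 20, 295], array([516. , -46.5,  67. ])), ([0, 28, 12, 14, 120], array([470.8, -25.6,  67. ]))]
```

View pics/t3c.png

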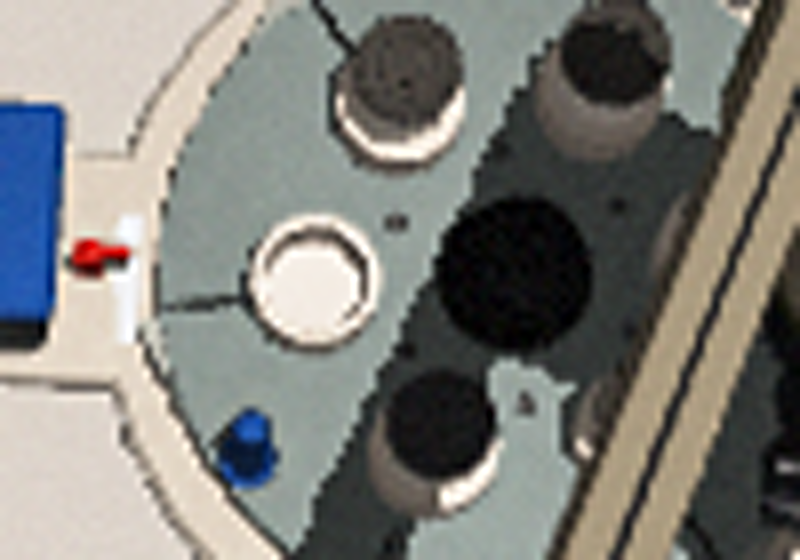

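The empty cup's centre is at crop (314,282), about 7° past the red mark at (100,256). I'll take up the slack in the other direction.

Request:
step_arm([
  {"dp":[0.0002,-0.0129,0],"angular":[0,0,0.0083],"fingers":0.7},
  {"dp":[0.0007,-0.0257,0],"angular":[0,0,0.0167],"fingers":0.7},
  {"dp":[0.0015,-0.0386,0],"angular":[0,0,0.025],"fingers":0.7},
  {"dp":[0.0021,-0.045,0],"angular":[0,0,0.0292],"fingers":0.7},
  {"dp":[0.0027,-0.0514,0],"angular":[0,0,0.0333],"fingers":0.7},
  {"dp":[0.0034,-0.0578,0],"angular":[0,0,0.0375],"fingers":0.7},
  {"dp":[0.0042,-0.0642,0],"angular":[0,0,0.0417],"fingers":0.7},
  {"dp":[0.005,-0.0706,0],"angular":[0,0,0.0458],"fingers":0.7},
])

```text
time: 8.8
tool_pos: [476.8, -135.9, 55.3]
tcp_rot: [180.0, -0.0, 65.3]
ft_force: [1.2, -0.1, -0.7]
finger_gap: 25.5
grip_force: 0.3
```

```bash
cat > st.py <<'E'
from go import *
import time
s=sense(); R=Ro.from_euler("xyz",s["tcp_rot"],degrees=True)
v=s["tool_pos"][:2]-[518.5,-47]
print("t",s["time"],s["tool_pos"].round(2),s["tcp_rot"].round(2),"ang",np.degrees(np.arctan2(v[1],v[0])).round(2),np.hypot(*v).round(1),"Ftool",R.inv().apply(s["ft_force"]).round(2),"Tz",s["wrist_torque"].round(3),"grip",round(s["grip_force"],2),"gap",round(s["finger_gap"],2))
E
python3 st.py
```

```text
t 8.8 [ 476.79 -135.85   55.34] [179.98  -0.    65.3 ] ang -115.15 98.2 Ftool [0.4  1.09 0.68] Tz [ 0.048 -0.089 -0.006] grip 0.31 gap 25.49
```

Request:
step_arm([
  {"dp":[0,-0.002,0],"angular":[0,0,0.0013],"fingers":0.7},
  {"dp":[0,-0.004,0],"angular":[0,0,0.0026],"fingers":0.7},
  {"dp":[0,-0.006,0],"angular":[0,0,0.0039],"fingers":0.7},
  {"dp":[0.0001,-0.008,0],"angular":[0,0,0.0052],"fingers":0.7},
  {"dp":[0.0001,-0.01,0],"angular":[0,0,0.0065],"fingers":0.7},
  {"dp":[0.0001,-0.012,0],"angular":[0,0,0.0078],"fingers":0.7},
  {"dp":[0.0002,-0.014,0],"angular":[0,0,0.0091],"fingers":0.7},
  {"dp":[0.0003,-0.016,0],"angular":[0,0,0.0104],"fingers":0.7},
])

```text
time: 9.8
tool_pos: [473.8, -134.5, 55.3]
tcp_rot: [-180.0, -0.0, 63.5]
ft_force: [1.4, -0.0, 0.3]
finger_gap: 25.6
grip_force: 0.3
```

```bash
python3 st.py
```

```text
t 9.8 [ 473.82 -134.47   55.3 ] [-180.     -0.     63.46] ang -117.06 98.2 Ftool [ 0.63  1.28 -0.34] Tz [ 0.028 -0.133 -0.018] grip 0.29 gap 25.59
```

Request:
step_arm([
  {"dp":[0,-0.001,0],"angular":[0,0,0.0007],"fingers":0.7},
  {"dp":[0,-0.002,0],"angular":[0,0,0.0013],"fingers":0.7},
  {"dp":[0,-0.003,0],"angular":[0,0,0.002],"fingers":0.7},
  {"dp":[0,-0.004,0],"angular":[0,0,0.0026],"fingers":0.7},
  {"dp":[0,-0.005,0],"angular":[0,0,0.0033],"fingers":0.7},
  {"dp":[0,-0.006,0],"angular":[0,0,0.0039],"fingers":0.7},
  {"dp":[0.0001,-0.007,0],"angular":[0,0,0.0046],"fingers":0.7},
  {"dp":[0.0001,-0.008,0],"angular":[0,0,0.0052],"fingers":0.7},
])

```text
time: 10.8
tool_pos: [472.4, -133.7, 55.3]
tcp_rot: [-180.0, 0.0, 62.5]
ft_force: [0.7, -0.0, 0.5]
finger_gap: 25.6
grip_force: 0.3
```

```bash
python3 st.py
```

```text
t 10.8 [ 472.4  -133.74   55.28] [-180.      0.     62.53] ang -117.99 98.2 Ftool [ 0.31  0.67 -0.48] Tz [ 0.012 -0.144  0.003] grip 0.29 gap 25.56
```

Request:
step_arm([
  {"dp":[0,-0.0007,0],"angular":[0,0,0.0005],"fingers":0.7},
  {"dp":[0,-0.0014,0],"angular":[0,0,0.0009],"fingers":0.7},
  {"dp":[0,-0.0021,0],"angular":[0,0,0.0014],"fingers":0.7},
  {"dp":[0,-0.0028,0],"angular":[0,0,0.0018],"fingers":0.7},
  {"dp":[0,-0.0035,0],"angular":[0,0,0.0023],"fingers":0.7},
  {"dp":[0,-0.0042,0],"angular":[0,0,0.0027],"fingers":0.7},
  {"dp":[0,-0.0049,0],"angular":[0,0,0.0032],"fingers":0.7},
  {"dp":[0,-0.0056,0],"angular":[0,0,0.0036],"fingers":0.7},
])

```text
time: 11.8
tool_pos: [471.4, -133.2, 55.3]
tcp_rot: [180.0, -0.0, 61.9]
ft_force: [-0.5, 0.1, 0.1]
finger_gap: 25.8
grip_force: 0.3
```

```bash
python3 st.py
```

```text
t 11.8 [ 471.44 -133.22   55.31] [180.    -0.    61.88] ang -118.63 98.2 Ftool [-0.09 -0.48 -0.15] Tz [ 0.079 -0.113  0.02 ] grip 0.29 gap 25.82
```

Request:
step_arm([
  {"dp":[0,-0.0007,0],"angular":[0,0,0.0005],"fingers":0.7},
  {"dp":[0,-0.0014,0],"angular":[0,0,0.0009],"fingers":0.7},
  {"dp":[0,-0.0021,0],"angular":[0,0,0.0014],"fingers":0.7},
  {"dp":[0,-0.0028,0],"angular":[0,0,0.0018],"fingers":0.7},
  {"dp":[0,-0.0035,0],"angular":[0,0,0.0023],"fingers":0.7},
  {"dp":[0,-0.0042,0],"angular":[0,0,0.0027],"fingers":0.7},
  {"dp":[0,-0.0049,0],"angular":[0,0,0.0032],"fingers":0.7},
  {"dp":[0,-0.0056,0],"angular":[0,0,0.0036],"fingers":0.7},
])

```text
time: 12.8
tool_pos: [470.4, -132.7, 55.3]
tcp_rot: [180.0, 0.0, 61.2]
ft_force: [1.0, -0.4, 0.2]
finger_gap: 25.7
grip_force: 0.3
```

Request:
step_arm([
  {"dp":[0,-0.0007,0],"angular":[0,0,0.0005],"fingers":0.7},
  {"dp":[0,-0.0014,0],"angular":[0,0,0.0009],"fingers":0.7},
  {"dp":[0,-0.0021,0],"angular":[0,0,0.0014],"fingers":0.7},
  {"dp":[0,-0.0028,0],"angular":[0,0,0.0018],"fingers":0.7},
  {"dp":[0,-0.0035,0],"angular":[0,0,0.0023],"fingers":0.7},
  {"dp":[0,-0.0042,0],"angular":[0,0,0.0027],"fingers":0.7},
  {"dp":[0,-0.0049,0],"angular":[0,0,0.0032],"fingers":0.7},
  {"dp":[0,-0.0056,0],"angular":[0,0,0.0036],"fingers":0.7},
])

```text
time: 13.8
tool_pos: [469.4, -132.1, 55.3]
tcp_rot: [-180.0, -0.0, 60.6]
ft_force: [-0.0, 0.4, 0.1]
finger_gap: 25.7
grip_force: 0.3
```

```bash
python3 st.py; python3 - <<'E'
from h import *
im=snapshot("top"); cv2.imwrite("pics/t4.png",im)
g=im.min(2); m=np.zeros(g.shape,np.uint8); m[208:236,312:343]=(g[208:236,312:343]>165)
n,l,st,ce=cv2.connectedComponentsWithStats(m); i=1+np.argmax(st[1:,4]); p=onz("top",ce[i],52); print(st[i],ce[i],p,np.degrees(np.arctan2(p[1]+47,p[0]-518.5)))
E
```

```text
t 13.8 [ 469.44 -132.15   55.29] [-180.     -0.     60.59] ang -119.95 98.3 Ftool [ 0.35 -0.22 -0.14] Tz [ 0.01  -0.097  0.026] grip 0.29 gap 25.74
[321 214  17  16 167] [328.65269461 222.16167665] [521.82505823  13.71763026  52.        ] 86.86546231414574
```

Request:
step_arm([
  {"dp":[0,-0.0007,0],"angular":[0,0,0.0005],"fingers":0.7},
  {"dp":[0,-0.0014,0],"angular":[0,0,0.0009],"fingers":0.7},
  {"dp":[0,-0.0021,0],"angular":[0,0,0.0014],"fingers":0.7},
  {"dp":[0,-0.0028,0],"angular":[0,0,0.0018],"fingers":0.7},
  {"dp":[0,-0.0035,0],"angular":[0,0,0.0023],"fingers":0.7},
  {"dp":[0,-0.0042,0],"angular":[0,0,0.0027],"fingers":0.7},
  {"dp":[0,-0.0049,0],"angular":[0,0,0.0032],"fingers":0.7},
  {"dp":[0,-0.0056,0],"angular":[0,0,0.0036],"fingers":0.7},
])

```text
time: 14.85
tool_pos: [468.5, -131.6, 55.3]
tcp_rot: [-180.0, 0.0, 59.9]
ft_force: [1.5, -0.3, 0.2]
finger_gap: 25.8
grip_force: 0.3
```

Request:
step_arm([
  {"dp":[0,-0.0007,0],"angular":[0,0,0.0005],"fingers":0.7},
  {"dp":[0,-0.0014,0],"angular":[0,0,0.0009],"fingers":0.7},
  {"dp":[0,-0.0021,0],"angular":[0,0,0.0014],"fingers":0.7},
  {"dp":[0,-0.0028,0],"angular":[0,0,0.0018],"fingers":0.7},
  {"dp":[0,-0.0035,0],"angular":[0,0,0.0023],"fingers":0.7},
  {"dp":[0,-0.0042,0],"angular":[0,0,0.0027],"fingers":0.7},
  {"dp":[0,-0.0049,0],"angular":[0,0,0.0032],"fingers":0.7},
  {"dp":[0,-0.0056,0],"angular":[0,0,0.0036],"fingers":0.7},
])

```text
time: 15.85
tool_pos: [467.5, -131.0, 55.3]
tcp_rot: [-180.0, -0.0, 59.3]
ft_force: [0.5, -0.1, -0.0]
finger_gap: 25.5
grip_force: 0.3
```

Request:
step_arm([
  {"dp":[0,-0.0007,0],"angular":[0,0,0.0005],"fingers":0.7},
  {"dp":[0,-0.0014,0],"angular":[0,0,0.0009],"fingers":0.7},
  {"dp":[0,-0.0021,0],"angular":[0,0,0.0014],"fingers":0.7},
  {"dp":[0,-0.0028,0],"angular":[0,0,0.0018],"fingers":0.7},
  {"dp":[0,-0.0035,0],"angular":[0,0,0.0023],"fingers":0.7},
  {"dp":[0,-0.0042,0],"angular":[0,0,0.0027],"fingers":0.7},
  {"dp":[0,-0.0049,0],"angular":[0,0,0.0032],"fingers":0.7},
  {"dp":[0,-0.0056,0],"angular":[0,0,0.0036],"fingers":0.7},
])

```text
time: 16.85
tool_pos: [466.5, -130.5, 55.3]
tcp_rot: [-180.0, -0.0, 58.6]
ft_force: [1.0, 0.2, 0.4]
finger_gap: 25.9
grip_force: 0.3
```

Request:
step_arm([
  {"dp":[0,-0.0007,0],"angular":[0,0,0.0005],"fingers":0.7},
  {"dp":[0,-0.0014,0],"angular":[0,0,0.0009],"fingers":0.7},
  {"dp":[0,-0.0021,0],"angular":[0,0,0.0014],"fingers":0.7},
  {"dp":[0,-0.0028,0],"angular":[0,0,0.0018],"fingers":0.7},
  {"dp":[0,-0.0035,0],"angular":[0,0,0.0023],"fingers":0.7},
  {"dp":[0,-0.0042,0],"angular":[0,0,0.0027],"fingers":0.7},
  {"dp":[0,-0.0049,0],"angular":[0,0,0.0032],"fingers":0.7},
  {"dp":[0,-0.0056,0],"angular":[0,0,0.0036],"fingers":0.7},
])

```text
time: 17.85
tool_pos: [466.1, -130.1, 55.4]
tcp_rot: [179.9, -0.0, 58.0]
ft_force: [6.1, -1.5, -3.0]
finger_gap: 25.3
grip_force: 3.0
```

```bash
python3 st.py
```

```text
t 17.85 [ 466.07 -130.08   55.4 ] [ 1.7994e+02 -1.0000e-02  5.7990e+01] ang -122.25 98.2 Ftool [1.99 5.95 2.96] Tz [-0.202 -0.775  0.055] grip 2.96 gap 25.3
```

Request:
step_arm([
  {"dp":[0,-0.0002,0],"angular":[0,0,0],"fingers":0.7},
  {"dp":[0,-0.0004,0],"angular":[0,0,0],"fingers":0.7},
  {"dp":[0,-0.0006,0],"angular":[0,0,0],"fingers":0.7},
  {"dp":[0,-0.0008,0],"angular":[0,0,0],"fingers":0.7},
  {"dp":[0,-0.0008,0],"angular":[0,0,0],"fingers":0.7},
  {"dp":[0,-0.0008,0],"angular":[0,0,0],"fingers":0.7},
  {"dp":[0,-0.0008,0],"angular":[0,0,0],"fingers":0.7},
  {"dp":[0,-0.0008,0],"angular":[0,0,0],"fingers":0.7},
])

```text
time: 18.85
tool_pos: [466.0, -130.1, 55.4]
tcp_rot: [179.9, -0.0, 58.0]
ft_force: [6.2, -2.8, -4.6]
finger_gap: 25.5
grip_force: 3.2
```

```bash
python3 st.py
```

```text
t 18.85 [ 466.02 -130.07   55.39] [ 1.7992e+02 -1.0000e-02  5.7990e+01] ang -122.28 98.3 Ftool [0.89 6.73 4.59] Tz [-0.294 -0.943  0.068] grip 3.17 gap 25.46
```

Request:
step_arm([
  {"dp":[0,-0.0002,0],"angular":[0,0,0],"fingers":0.7},
  {"dp":[0,-0.0004,0],"angular":[0,0,0],"fingers":0.7},
  {"dp":[0,-0.0006,0],"angular":[0,0,0],"fingers":0.7},
  {"dp":[0,-0.0008,0],"angular":[0,0,0],"fingers":0.7},
  {"dp":[0,-0.0009,0],"angular":[0,0,0],"fingers":0.7},
  {"dp":[0,-0.0009,0],"angular":[0,0,0],"fingers":0.7},
  {"dp":[0,-0.0009,0],"angular":[0,0,0],"fingers":0.7},
  {"dp":[0,-0.0009,0],"angular":[0,0,0],"fingers":0.7},
])

```text
time: 19.85
tool_pos: [466.0, -130.1, 55.4]
tcp_rot: [179.9, -0.0, 58.0]
ft_force: [6.9, -2.1, -4.5]
finger_gap: 25.9
grip_force: 3.6
```

```bash
python3 st.py
```

```text
t 19.85 [ 466.   -130.05   55.42] [ 1.799e+02 -2.000e-02  5.800e+01] ang -122.3 98.3 Ftool [1.9  6.94 4.5 ] Tz [-0.261 -1.005  0.04 ] grip 3.56 gap 25.92
```

Request:
step_arm([
  {"dp":[0,-0.0002,0],"angular":[0,0,0],"fingers":0.7},
  {"dp":[0,-0.0004,0],"angular":[0,0,0],"fingers":0.7},
  {"dp":[0,-0.0006,0],"angular":[0,0,0],"fingers":0.7},
  {"dp":[0,-0.0008,0],"angular":[0,0,0],"fingers":0.7},
  {"dp":[0,-0.0008,0],"angular":[0,0,0],"fingers":0.7},
  {"dp":[0,-0.0008,0],"angular":[0,0,0],"fingers":0.7},
  {"dp":[0,-0.0008,0],"angular":[0,0,0],"fingers":0.7},
  {"dp":[0,-0.0008,0],"angular":[0,0,0],"fingers":0.7},
])

```text
time: 20.85
tool_pos: [466.0, -130.0, 55.4]
tcp_rot: [179.9, -0.0, 58.0]
ft_force: [7.7, -3.6, -5.2]
finger_gap: 25.8
grip_force: 3.9
```

```bash
python3 st.py
```

```text
t 20.85 [ 465.96 -130.04   55.42] [ 1.7989e+02 -2.0000e-02  5.7990e+01] ang -122.32 98.3 Ftool [1.06 8.4  5.26] Tz [-0.299 -1.062 -0.007] grip 3.94 gap 25.77
```

Request:
step_arm([
  {"dp":[0,0.012,0],"angular":[0,0,0],"fingers":0.7},
  {"dp":[0,0.027,0],"angular":[0,0,0],"fingers":0.7},
  {"dp":[0,0.03,0],"angular":[0,0,0],"fingers":0.7},
  {"dp":[0,0.03,-0.1],"angular":[0,0,0],"fingers":0.7},
  {"dp":[0,0.03,-0.22],"angular":[0,0,0],"fingers":0.7},
  {"dp":[0,0.03,-0.36],"angular":[0,0,0],"fingers":0.6},
  {"dp":[0,0.03,-0.5],"angular":[0,0,0],"fingers":0.3},
  {"dp":[0,0.03,-0.5],"angular":[0,0,0],"fingers":0.3},
])

```text
time: 21.85
tool_pos: [471.8, -133.4, 158.0]
tcp_rot: [179.7, -0.0, 58.0]
ft_force: [-0.2, 0.0, -0.2]
finger_gap: 59.8
grip_force: 0.0
```

```bash
python3 st.py; python3 -c "
from go import *
togo([447,275,155],0)"
```

```text
t 21.85 [ 471.84 -133.43  158.  ] [ 1.7974e+02 -5.0000e-02  5.8000e+01] ang -118.36 98.2 Ftool [-0.09 -0.15  0.19] Tz [-0.024  0.022 -0.026] grip 0.0 gap 59.81
t 21.85 tcp [ 471.8 -133.4  158. ] [179.7  -0.   58. ] F [-0.18  0.   -0.19] gap 59.8 grip 0.0
dp [ 1.6661 -1.1874  0.011 ] ang [ 0.0012 -0.001   0.3222]
```

Request:
step_arm([
  {"dp":[0.15,-0.107,0],"angular":[0,0,0.05],"fingers":0.3},
  {"dp":[0.32,-0.228,0],"angular":[0,0,0.1],"fingers":0.3},
  {"dp":[0.49,-0.349,0],"angular":[0,0,0.15],"fingers":0.3},
  {"dp":[0.66,-0.47,0],"angular":[0.0003,-0.0003,0.2],"fingers":0.3},
  {"dp":[0.83,-0.59,0],"angular":[0.0006,-0.0005,0.24],"fingers":0.3},
  {"dp":[0.98,-0.7,0],"angular":[0.0009,-0.0008,0.28],"fingers":0.3},
  {"dp":[0.98,-0.7,0],"angular":[0.0012,-0.001,0.3222],"fingers":0.3},
  {"dp":[0.98,-0.7,0],"angular":[0.0012,-0.001,0.3222],"fingers":0.3},
])

```text
time: 22.85
tool_pos: [454.6, 107.9, 154.2]
tcp_rot: [-179.9, 0.4, 0.1]
ft_force: [-1.1, -0.1, -0.2]
finger_gap: 59.5
grip_force: 0.0
```

```bash
python3 -c "
from go import *
togo([447,275,130],0)"
```

```text
t 22.85 tcp [454.6 107.9 154.2] [-1.799e+02  4.000e-01  1.000e-01] F [-1.06 -0.07 -0.24] gap 59.5 grip 0.0
dp [-0.0357 -0.8354  0.1223] ang [-0.0004  0.002   0.0006]
```

Request:
step_arm([
  {"dp":[-0.006,-0.14,0],"angular":[0,0.002,0.0006],"fingers":0.3},
  {"dp":[-0.012,-0.3,0],"angular":[0,0.002,0.0006],"fingers":0.3},
  {"dp":[-0.02,-0.48,0.03],"angular":[0,0.002,0.0006],"fingers":0.3},
  {"dp":[-0.03,-0.66,0.06],"angular":[0,0.002,0.0006],"fingers":0.3},
  {"dp":[-0.036,-0.78,0.1],"angular":[0,0.002,0.0006],"fingers":0.3},
  {"dp":[-0.036,-0.835,0.12],"angular":[0,0.002,0.0006],"fingers":0.3},
  {"dp":[-0.036,-0.835,0.12],"angular":[0,0.002,0.0006],"fingers":0.3},
  {"dp":[-0.036,-0.835,0.12],"angular":[0,0.002,0.0006],"fingers":0.3},
])

```text
time: 23.85
tool_pos: [448.4, 273.7, 131.7]
tcp_rot: [-179.9, -0.1, -0.1]
ft_force: [0.1, -0.1, -0.4]
finger_gap: 59.6
grip_force: 0.0
```

```bash
python3 - <<'E'
from go import *
from fit import fit
togo([447,275,36],0)
s=snapshot("scene"); im=snapshot("top"); cv2.imwrite("pics/t5.png",im)
cv2.imwrite("pics/s5.png",cv2.resize(s[220:330,190:330],None,fx=5,fy=5,interpolation=2))
fit(im,(519,-47,84.5))
g=im.min(2); m=np.zeros(g.shape,np.uint8); m[208:236,312:343]=(g[208:236,312:343]>165)
n,l,st,ce=cv2.connectedComponentsWithStats(m); i=1+np.argmax(st[1:,4]); p=onz("top",ce[i],52); print(st[i],ce[i],p)
for c in("top","scene"):
  r=pinpoint(c,"empty_cup"); print(c,r[:1],onz(c,r[0]["at"],54) if r else 0)
E
```

```text
t 23.85 tcp [448.4 273.7 131.7] [-1.799e+02 -1.000e-01 -1.000e-01] F [ 0.11 -0.07 -0.44] gap 59.6 grip 0.0
dp [-0.0078 -0.0057  0.4787] ang [-0.0004 -0.0006 -0.0006]
[520.03 -45.86  88.52] 9
[-0.3  1.4  0.4  1.1  0.3  0.6 -0.1  0.6  0.2  0.8 -0.  -1.6 -1.  -1.2
  0.7 -1.1 -0.3 -2.6]
[321 213  17  16 167] [328.68862275 221.19161677] [524.22273149  13.68208037  52.        ]
top [{'at': [328.4, 218.5], 'conf': 0.74}] [530.41153553  14.57258175  54.        ]
scene [{'at': [313.5, 239.2], 'conf': 0.78}] [538.74030927   1.81500781  54.        ]
```

View pics/s5.png

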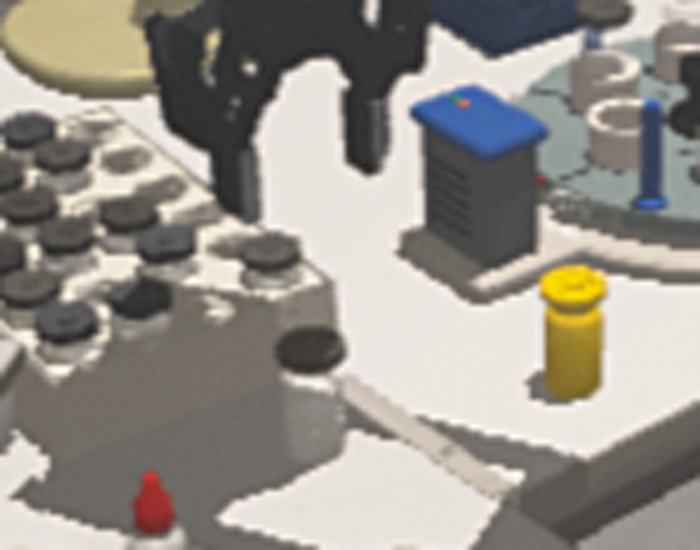

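The scene view shows the stoppered vial at crop (311,350) → px (252,290). The gripper is above it, with tips at crop (240,210) and (370,165).

```bash
python3 - <<'E'
from go import *
print(onz("scene",(252.2,289.3),57),onz("scene",(252.6,298),30))
print(onz("top",(217.8,249.7),57))
s=sense(); T=s["tool_pos"]; print(proj("scene",T),[proj("scene",T+[0,d,13-8]) for d in(-30,30)],(190+300/5,220+190/5))
print(proj("top",T))
E
```

```text
[442.47711173 276.96277442  57.        ] [446.79065757 274.19612434  30.        ]
[446.70563995 275.69600614  57.        ]
[250.11171141 259.22817409] [array([260.85442844, 252.94338072]), array([238.8094457, 261.7230692])] (250.0, 258.0)
[212.59579551 243.63955423]
```

Request:
step_arm([
  {"dp":[-0.012,-0.009,0.1],"angular":[-0.0004,-0.0006,-0.0006],"fingers":0.3},
  {"dp":[-0.012,-0.009,0.22],"angular":[-0.0004,-0.0006,-0.0006],"fingers":0.3},
  {"dp":[-0.012,-0.009,0.34],"angular":[-0.0004,-0.0006,-0.0006],"fingers":0.3},
  {"dp":[-0.012,-0.009,0.43],"angular":[-0.0004,-0.0006,-0.0006],"fingers":0.3},
  {"dp":[-0.012,-0.009,0.485],"angular":[-0.0004,-0.0006,-0.0006],"fingers":0.3},
  {"dp":[-0.012,-0.009,0.488],"angular":[-0.0004,-0.0006,-0.0006],"fingers":0.3},
  {"dp":[-0.012,-0.009,0.488],"angular":[-0.0004,-0.0006,-0.0006],"fingers":0.3},
  {"dp":[-0.012,-0.009,0.488],"angular":[-0.0004,-0.0006,-0.0006],"fingers":0.5},
], newtons=25)

```text
time: 25.05
tool_pos: [446.6, 277.0, 35.0]
tcp_rot: [-179.9, -0.1, 0.0]
ft_force: [-0.4, 1.0, 0.4]
finger_gap: 43.6
grip_force: 0.0
```

Request:
step_arm([
  {"dp":[0,0,0],"angular":[0,0,0],"fingers":0.6},
  {"dp":[0,0,0],"angular":[0,0,0],"fingers":0.7},
  {"dp":[0,0,0],"angular":[0,0,0],"fingers":0.8},
  {"dp":[0,0,0],"angular":[0,0,0],"fingers":0.8},
  {"dp":[0,0,0],"angular":[0,0,0],"fingers":0.8},
  {"dp":[0,0,0],"angular":[0,0,0],"fingers":0.8},
  {"dp":[0,0,0],"angular":[0,0,0],"fingers":0.8},
  {"dp":[0,0,-0.02],"angular":[0,0,0],"fingers":0.8},
])

```text
time: 26.05
tool_pos: [445.4, 276.4, 37.7]
tcp_rot: [-180.0, 0.1, 0.0]
ft_force: [0.1, -0.2, -1.0]
finger_gap: 31.5
grip_force: 24.8
```

Request:
step_arm([
  {"dp":[0,0,-0.15],"angular":[0,0,0],"fingers":0.8},
  {"dp":[0,0,-0.35],"angular":[0,0,0],"fingers":0.8},
  {"dp":[0.03,0.1,-0.52],"angular":[0,0,0],"fingers":0.8},
  {"dp":[0.1,0.25,-0.6],"angular":[0,0,0],"fingers":0.8},
  {"dp":[0.18,0.42,-0.6],"angular":[0,0,0],"fingers":0.8},
  {"dp":[0.26,0.6,-0.6],"angular":[0,0,0],"fingers":0.8},
  {"dp":[0.34,0.78,-0.6],"angular":[0,0,0],"fingers":0.8},
  {"dp":[0.38,0.9,-0.6],"angular":[0,0,0],"fingers":0.8},
])

```text
time: 27.05
tool_pos: [522.1, 94.9, 157.7]
tcp_rot: [-180.0, 0.0, -0.1]
ft_force: [0.7, -0.3, 0.1]
finger_gap: 31.3
grip_force: 24.9
```

```bash
python3 - <<'E'
from go import *
togo([521,15,135],-2)
s=snapshot("scene")
cv2.imwrite("pics/s6.png",cv2.resize(s[180:300,230:390],None,fx=5,fy=5,interpolation=2))
E
```

```text
t 27.05 tcp [522.1  94.9 157.7] [-1.8e+02  0.0e+00 -1.0e-01] F [ 0.66 -0.32  0.08] gap 31.3 grip 24.87869918346405
dp [-0.005   0.3996  0.1133] ang [-0.0001  0.0002  0.0108]
```

View pics/s6.png

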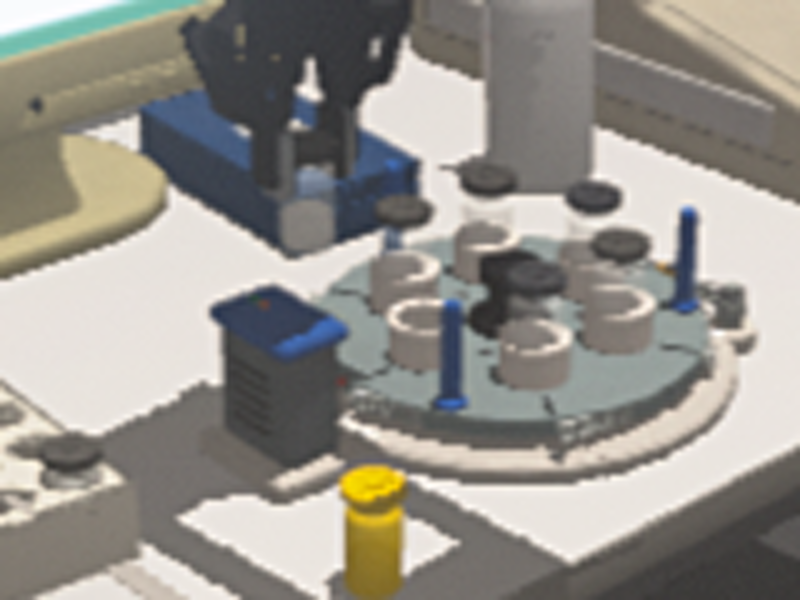

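Request:
step_arm([
  {"dp":[0,0.13,0],"angular":[0,0,0.003],"fingers":0.8},
  {"dp":[0,0.26,0],"angular":[0,0,0.006],"fingers":0.8},
  {"dp":[-0.005,0.38,0],"angular":[0,0,0.0108],"fingers":0.8},
  {"dp":[-0.005,0.402,0.05],"angular":[0,0,0.0108],"fingers":0.8},
  {"dp":[-0.005,0.402,0.15],"angular":[0,0,0.0108],"fingers":0.8},
  {"dp":[-0.005,0.402,0.25],"angular":[0,0,0.0108],"fingers":0.8},
  {"dp":[-0.005,0.402,0.3],"angular":[0,0,0.0108],"fingers":0.8},
  {"dp":[-0.005,0.402,0.3],"angular":[0,0,0.0108],"fingers":0.8},
])

```text
time: 28.1
tool_pos: [520.0, 16.8, 96.8]
tcp_rot: [-180.0, 0.1, -1.9]
ft_force: [-0.3, -0.3, 0.3]
finger_gap: 31.3
grip_force: 24.9
```

```bash
python3 - <<'E'
from go import *
togo([521,14.5,96],-2)
s=snapshot("scene"); t=snapshot("top"); cv2.imwrite("pics/s7r.png",s); cv2.imwrite("pics/t7r.png",t)
a=cv2.resize(s[210:265,290:340],None,fx=8,fy=8,interpolation=2); b=cv2.resize(t[195:250,300:350],None,fx=8,fy=8,interpolation=2)
cv2.imwrite("pics/st7.png",np.hstack([a,b]))
T=sense()["tool_pos"]; print("expected vial bottom px scene",proj("scene",T-[0,0,34]),"rim pts",[ (x,y,proj("scene",[x,y,54]).round(1)) for x,y in((521,14.5),(525,14.5),(521,18.5))])
E
```

```text
t 28.1 tcp [520.   16.8  96.8] [-1.8e+02  1.0e-01 -1.9e+00] F [-0.28 -0.29  0.31] gap 31.3 grip 24.920043647289276
dp [0.0055 0.0111 0.0039] ang [-0.0002  0.0007  0.0005]
expected vial bottom px scene [313.85407957 239.66525692] rim pts [(521, 14.5, array([314.4, 242.9])), (525, 14.5, array([313.4, 242.4])), (521, 18.5, array([313.3, 243.4]))]
```

View pics/st7.png

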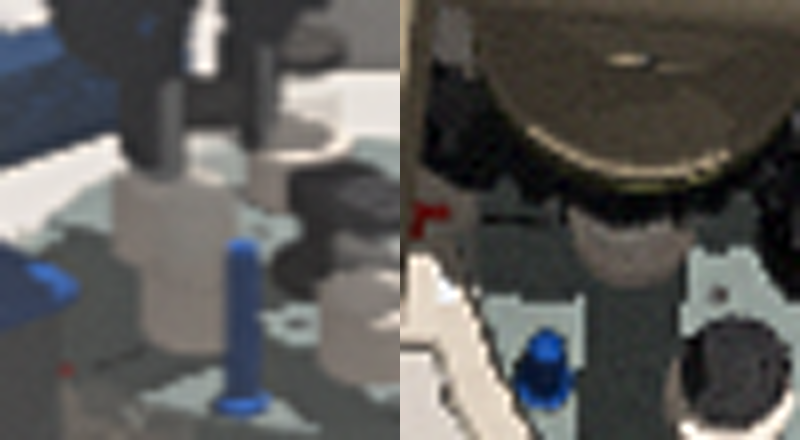

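```bash
python3 - <<'E'
from h import *
from scipy.optimize import minimize
def ringpts(cam,c,z,r):
    a=np.linspace(0,2*np.pi,180,endpoint=False); return np.array([proj(cam,[c[0]+r*np.cos(t),c[1]+r*np.sin(t),z]) for t in a],np.float32)
def samp(g,p): return cv2.remap(g,p[:,0].reshape(-1,1),p[:,1].reshape(-1,1),cv2.INTER_LINEAR).ravel()
def fitring(cam,g,c0,z,ri,ro,mask=None):
    best=[]
    for dx in np.arange(-9,9.1,1):
        for dy in np.arange(-9,9.1,1):
            c=(c0[0]+dx,c0[1]+dy)
            on=samp(g,ringpts(cam,c,z,(ri+ro)/2)); out=samp(g,ringpts(cam,c,z,ro+3.5))
            best.append((np.median(on)-np.median(out)-.5*np.std(on),*c))
    best.sort(reverse=True); b=np.array(best[:8]); return b[0],np.average(b[:,1:],axis=0,weights=b[:,0]-b[-1,0]+.1)
t=cv2.imread("pics/t5.png").min(2).astype(np.float32)
print("top t5",fitring("top",t,(522,15),54,16,19.5))
t0=cv2.imread("pics/top0.png").min(2).astype(np.float32)
print("top0",fitring("top",t0,(582,-28),54,16,19.5))
s=np.zeros((480,640),np.float32); s[180:300,230:390]=cv2.resize(cv2.imread("pics/s6.png"),(160,120),interpolation=cv2.INTER_AREA).min(2)
print("scene s6",fitring("scene",s,(521,14),54,16,19.5))
# axis from foot outline / hub in t5 : plate radius 110 at z30
im=cv2.imread("pics/t5.png"); h=cv2.cvtColor(im,cv2.COLOR_BGR2HSV)
gr=cv2.cvtColor(im,cv2.COLOR_BGR2GRAY).astype(np.float32)
best=[]
sat=h[...,1].astype(np.float32)
for x in np.arange(512,528,.5):
  for y in np.arange(-55,-39,.5):
    i=samp(gr,ringpts("top",(x,y),30,107)); o=samp(gr,ringpts("top",(x,y),30,113)); best.append((np.median(o-i)+np.mean(np.clip(o-i,-40,40)),x,y))
best.sort(reverse=True); print("axis",best[:4])
# held vial in s6
T=np.array([522.1,94.9,157.7]); print("vial bottom pred",proj("scene",T-[0,0,34]),"front",max((p for p in ringpts("scene",T[:2],T[2]-34,14.5)),key=lambda p:p[1]))
row=s[222,280:304]; print(row.astype(int)); print(s[215:236,291].astype(int))
E
```

```text
Traceback (most recent call last):
  File "h.py", line 11, in proj
    c=camera_params(cam); f=240/np.tan(np.radians(c["vfov"]/2))
ValueError: time passes only in moves, steps and waits
```

```bash
sed -i 's/^from bench import \*/from bench import *\nimport functools\ncamera_params=functools.lru_cache(None)(camera_params)/' h.py; cat > ring.py <<'E'
from h import *
A=np.linspace(0,2*np.pi,120,endpoint=False)
def ringpts(cam,c,z,r):
    q=camera_params(cam); f=240/np.tan(np.radians(q["vfov"]/2))
    X=np.stack([c[0]+r*np.cos(A),c[1]+r*np.sin(A),np.full(A.shape,z)],1)
    p=X@np.array(q["R"]).T+np.array(q["t"]); return np.stack([q["cx"]+f*p[:,0]/p[:,2],q["cy"]+f*p[:,1]/p[:,2]],1).astype(np.float32)
def samp(g,p): return cv2.remap(g,p[:,0].reshape(-1,1),p[:,1].reshape(-1,1),cv2.INTER_LINEAR).ravel()
def fitring(cam,g,c0,z,ri,ro):
    best=[]
    for dx in np.arange(-9,9.1,1):
        for dy in np.arange(-9,9.1,1):
            c=(c0[0]+dx,c0[1]+dy)
            on=samp(g,ringpts(cam,c,z,(ri+ro)/2)); out=samp(g,ringpts(cam,c,z,ro+3.5))
            best.append((np.median(on)-np.median(out)-.5*np.std(on),*c))
    best.sort(reverse=True); b=np.array(best[:8]); return b[0],np.average(b[:,1:],axis=0)
E
python3 - <<'E'
from ring import *
t=cv2.imread("pics/t5.png").min(2).astype(np.float32)
print("top t5",fitring("top",t,(522,15),54,16,19.5))
s=np.zeros((480,640),np.float32); s[180:300,230:390]=cv2.resize(cv2.imread("pics/s6.png"),(160,120),interpolation=cv2.INTER_AREA).min(2)
print("scene s6",fitring("scene",s,(521,14),54,16,19.5))
im=cv2.imread("pics/t5.png"); gr=cv2.cvtColor(im,cv2.COLOR_BGR2GRAY).astype(np.float32)
best=[]
for x in np.arange(512,528,.5):
  for y in np.arange(-55,-39,.5):
    i=samp(gr,ringpts("top",(x,y),30,107)); o=samp(gr,ringpts("top",(x,y),30,113)); best.append((np.mean(np.clip(o-i,-40,40)),x,y))
best.sort(reverse=True); print("axis",np.round(best[:4],1))
T=np.array([522.1,94.9,157.7]); P=ringpts("scene",T[:2],T[2]-34,14.5); print("vial bottom pred",proj("scene",T-[0,0,34]),"lo",P.max(0),P.min(0))
print(s[222,280:304].astype(int)); print(s[215:236,291].astype(int))
E
```

```text
top t5 (array([ 72.1424408, 525.       ,  13.       ]), array([525.5,  13. ]))
scene s6 (array([ 19.50551414, 524.        ,  14.        ]), array([523.5 ,  14.25]))
axis [[ 29.9 521.5 -47. ]
 [ 29.8 521.5 -46.5]
 [ 29.8 521.  -47. ]
 [ 29.7 521.  -48. ]]
vial bottom pred [290.74391626 228.14798961] lo [296.491   230.70251] [284.98804 225.64195]
[ 57  58  57  54  55  76 108 121 124 126 125 123 127 128 127 123 106  69
  56  54  55  55  56  54]
[136 122 110 103 100 125 127 123 121 123 124 122 121 120 113 119 195 224
 223 221 222]
```

Request:
step_arm([
  {"dp":[0.012,0.006,0],"angular":[-0.0002,0.0005,0.0005],"fingers":0.8},
  {"dp":[0.023,0.012,0],"angular":[-0.0002,0.0005,0.0005],"fingers":0.8},
  {"dp":[0.023,0.012,0],"angular":[-0.0002,0.0005,0.0005],"fingers":0.8},
  {"dp":[0.023,0.012,0.01],"angular":[-0.0002,0.0005,0.0005],"fingers":0.8},
  {"dp":[0.023,0.012,0.02],"angular":[-0.0002,0.0005,0.0005],"fingers":0.8},
  {"dp":[0.023,0.012,0.03],"angular":[-0.0002,0.0005,0.0005],"fingers":0.8},
  {"dp":[0.023,0.012,0.04],"angular":[-0.0002,0.0005,0.0005],"fingers":0.8},
  {"dp":[0.023,0.012,0.048],"angular":[-0.0002,0.0005,0.0005],"fingers":0.8},
])

```text
time: 29.2
tool_pos: [525.3, 13.7, 88.1]
tcp_rot: [180.0, -0.1, -2.0]
ft_force: [0.3, 1.1, -0.7]
finger_gap: 31.5
grip_force: 24.9
```

```bash
python3 st.py
```

```text
t 29.2 [525.28  13.66  88.06] [ 1.7999e+02 -8.0000e-02 -2.0300e+00] ang 83.62 61.0 Ftool [ 0.29 -1.16  0.68] Tz [-0.023  0.001  0.034] grip 24.92 gap 31.52
```

Request:
step_arm([
  {"dp":[0,0,0.0015],"angular":[0,0,0],"fingers":0.8},
  {"dp":[0,0,0.003],"angular":[0,0,0],"fingers":0.8},
  {"dp":[0,0,0.0045],"angular":[0,0,0],"fingers":0.8},
  {"dp":[0,0,0.006],"angular":[0,0,0],"fingers":0.8},
  {"dp":[0,0,0.0075],"angular":[0,0,0],"fingers":0.8},
  {"dp":[0,0,0.009],"angular":[0,0,0],"fingers":0.8},
  {"dp":[0,0,0.0105],"angular":[0,0,0],"fingers":0.8},
  {"dp":[0,0,0.012],"angular":[0,0,0],"fingers":0.8},
])

```text
time: 30.2
tool_pos: [525.4, 13.6, 85.9]
tcp_rot: [180.0, -0.1, -2.0]
ft_force: [-0.2, -0.1, -0.5]
finger_gap: 31.5
grip_force: 24.9
```

```bash
python3 st.py
```

```text
t 30.2 [525.4   13.61  85.87] [ 1.7999e+02 -9.0000e-02 -2.0300e+00] ang 83.51 61.0 Ftool [-0.15  0.14  0.45] Tz [-0.04  -0.024  0.008] grip 24.92 gap 31.51
```

Request:
step_arm([
  {"dp":[0,0,0.0025],"angular":[0,0,0],"fingers":0.8},
  {"dp":[0,0,0.005],"angular":[0,0,0],"fingers":0.8},
  {"dp":[0,0,0.0075],"angular":[0,0,0],"fingers":0.8},
  {"dp":[0,0,0.01],"angular":[0,0,0],"fingers":0.8},
  {"dp":[0,0,0.0125],"angular":[0,0,0],"fingers":0.8},
  {"dp":[0,0,0.015],"angular":[0,0,0],"fingers":0.8},
  {"dp":[0,0,0.0175],"angular":[0,0,0],"fingers":0.8},
  {"dp":[0,0,0.02],"angular":[0,0,0],"fingers":0.8},
])

```text
time: 31.2
tool_pos: [525.4, 13.6, 81.9]
tcp_rot: [180.0, -0.1, -2.0]
ft_force: [-0.6, 0.6, 0.1]
finger_gap: 31.2
grip_force: 24.9
```

```bash
python3 st.py
```

```text
t 31.2 [525.4   13.63  81.86] [ 1.7999e+02 -9.0000e-02 -2.0300e+00] ang 83.51 61.0 Ftool [-0.65 -0.56 -0.15] Tz [ 0.01  -0.003  0.017] grip 24.92 gap 31.24
```

Request:
step_arm([
  {"dp":[0,0,0.0075],"angular":[0,0,0],"fingers":0.8},
  {"dp":[0,0,0.015],"angular":[0,0,0],"fingers":0.8},
  {"dp":[0,0,0.0225],"angular":[0,0,0],"fingers":0.8},
  {"dp":[0,0,0.03],"angular":[0,0,0],"fingers":0.8},
  {"dp":[0,0,0.0375],"angular":[0,0,0],"fingers":0.8},
  {"dp":[0,0,0.045],"angular":[0,0,0],"fingers":0.8},
  {"dp":[0,0,0.0525],"angular":[0,0,0],"fingers":0.8},
  {"dp":[0,0,0.06],"angular":[0,0,0],"fingers":0.8},
])

```text
time: 32.2
tool_pos: [525.4, 13.6, 69.8]
tcp_rot: [180.0, -0.1, -2.0]
ft_force: [0.2, -0.8, 0.2]
finger_gap: 31.0
grip_force: 24.9
```

```bash
python3 st.py
```

```text
t 32.2 [525.39  13.6   69.79] [ 1.7999e+02 -8.0000e-02 -2.0300e+00] ang 83.51 61.0 Ftool [ 0.27  0.77 -0.18] Tz [-0.013  0.133  0.033] grip 24.93 gap 31.02
```

Request:
step_arm([
  {"dp":[0,0,0.002],"angular":[0,0,0],"fingers":0.8},
  {"dp":[0,0,0.004],"angular":[0,0,0],"fingers":0.8},
  {"dp":[0,0,0.006],"angular":[0,0,0],"fingers":0.8},
  {"dp":[0,0,0.008],"angular":[0,0,0],"fingers":0.8},
  {"dp":[0,0,0.01],"angular":[0,0,0],"fingers":0.8},
  {"dp":[0,0,0.012],"angular":[0,0,0],"fingers":0.8},
  {"dp":[0,0,0.014],"angular":[0,0,0],"fingers":0.8},
  {"dp":[0,0,0.016],"angular":[0,0,0],"fingers":0.8},
])

```text
time: 33.2
tool_pos: [525.5, 13.6, 66.8]
tcp_rot: [180.0, -0.1, -2.0]
ft_force: [-1.5, -0.0, 2.8]
finger_gap: 31.5
grip_force: 25.0
```

```bash
python3 st.py
```

```text
t 33.2 [525.51  13.6   66.79] [ 1.7999e+02 -1.0000e-01 -2.0300e+00] ang 83.4 61.0 Ftool [-1.52  0.08 -2.83] Tz [-0.08   0.182  0.032] grip 25.05 gap 31.47
```

Request:
step_arm([
  {"dp":[0,0,0.001],"angular":[0,0,0],"fingers":0.8},
  {"dp":[0,0,0.002],"angular":[0,0,0],"fingers":0.8},
  {"dp":[0,0,0.003],"angular":[0,0,0],"fingers":0.8},
  {"dp":[0,0,0.003],"angular":[0,0,0],"fingers":0.8},
  {"dp":[0,0,0.003],"angular":[0,0,0],"fingers":0.8},
  {"dp":[0,0,0.003],"angular":[0,0,0],"fingers":0.8},
  {"dp":[0,0,0.003],"angular":[0,0,0],"fingers":0.8},
  {"dp":[0,0,0.003],"angular":[0,0,0],"fingers":0.8},
])

```text
time: 34.2
tool_pos: [525.8, 13.6, 66.7]
tcp_rot: [180.0, -0.1, -2.0]
ft_force: [-2.6, -0.5, 6.5]
finger_gap: 31.4
grip_force: 25.3
```

```bash
python3 st.py
```

```text
t 34.2 [525.82  13.56  66.73] [ 1.7998e+02 -1.4000e-01 -2.0300e+00] ang 83.11 61.0 Ftool [-2.52  0.57 -6.49] Tz [-0.078  0.415 -0.002] grip 25.31 gap 31.43
```

Request:
step_arm([
  {"dp":[-0.001,0,-0.0015],"angular":[0,0,0],"fingers":0.8},
  {"dp":[-0.002,0,-0.003],"angular":[0,0,0],"fingers":0.8},
  {"dp":[-0.002,0,-0.003],"angular":[0,0,0],"fingers":0.62},
  {"dp":[-0.002,0,-0.003],"angular":[0,0,0],"fingers":0.55},
  {"dp":[-0.002,0,-0.003],"angular":[0,0,0],"fingers":0.5},
  {"dp":[-0.002,0,-0.003],"angular":[0,0,0],"fingers":0.48},
  {"dp":[-0.002,0,-0.003],"angular":[0,0,0],"fingers":0.48},
  {"dp":[-0.002,0,-0.003],"angular":[0,0,0],"fingers":0.48},
])

```text
time: 35.2
tool_pos: [525.0, 13.6, 66.7]
tcp_rot: [180.0, -0.1, -2.0]
ft_force: [-0.3, 0.1, -0.4]
finger_gap: 44.1
grip_force: 0.0
```

```bash
python3 st.py
```

```text
t 35.2 [524.99  13.63  66.65] [ 1.7999e+02 -9.0000e-02 -2.0300e+00] ang 83.89 61.0 Ftool [-0.28 -0.09  0.44] Tz [-0.03  -0.061  0.007] grip 0.0 gap 44.11
```

Released. I'll rise straight up and retreat clear of the view.

Request:
step_arm([
  {"dp":[0,0,-0.03],"angular":[0,0,0],"fingers":0.48},
  {"dp":[0,0,-0.08],"angular":[0,0,0],"fingers":0.48},
  {"dp":[0,0,-0.18],"angular":[0,0,0],"fingers":0.48},
  {"dp":[0,0,-0.34],"angular":[0,0,0],"fingers":0.48},
  {"dp":[0,0,-0.5],"angular":[0,0,0],"fingers":0.48},
  {"dp":[0,0,-0.7],"angular":[0,0,0],"fingers":0.48},
  {"dp":[-0.1,-0.2,-0.8],"angular":[0,0,0],"fingers":0.48},
  {"dp":[-0.2,-0.45,-0.8],"angular":[0,0,0],"fingers":0.48},
])

```text
time: 36.2
tool_pos: [489.2, 105.4, 230.3]
tcp_rot: [-180.0, -0.4, -2.2]
ft_force: [1.0, 0.7, -1.1]
finger_gap: 44.6
grip_force: 0.0
```

Request:
step_arm([
  {"dp":[-0.1,-0.2,0],"angular":[0,0,0],"fingers":0.48},
  {"dp":[-0.2,-0.45,0],"angular":[0,0,0],"fingers":0.48},
  {"dp":[-0.3,-0.7,0],"angular":[0,0,0],"fingers":0.48},
  {"dp":[-0.3,-0.8,0],"angular":[0,0,0],"fingers":0.48},
  {"dp":[-0.3,-0.8,0],"angular":[0,0,0],"fingers":0.48},
  {"dp":[-0.3,-0.8,0],"angular":[0,0,0],"fingers":0.48},
  {"dp":[-0.3,-0.8,0],"angular":[0,0,0],"fingers":0.48},
  {"dp":[-0.3,-0.8,0],"angular":[0,0,0],"fingers":0.48},
])

```text
time: 37.2
tool_pos: [434.1, 266.2, 226.5]
tcp_rot: [180.0, -0.1, -2.1]
ft_force: [-0.0, -1.0, -0.5]
finger_gap: 44.6
grip_force: 0.0
```

```bash
python3 - <<'E'
from h import *
s=snapshot("scene"); t=snapshot("top")
a=cv2.resize(s[190:290,270:370],None,fx=4,fy=4,interpolation=2); b=cv2.resize(t[170:270,300:400],None,fx=4,fy=4,interpolation=2)
cv2.imwrite("pics/fin.png",np.hstack([a,b]))
E
```

```text
(no output)
```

View pics/fin.png

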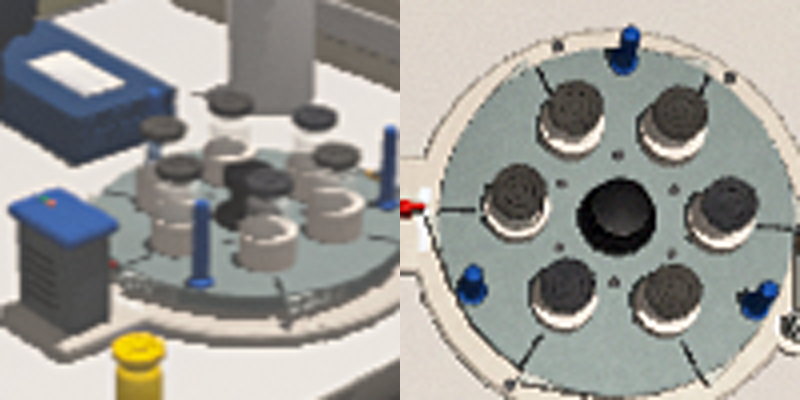

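The new vial is upright in the cup, at crop (178,170) in the scene and (517,190) from the top. It sits level with the other five and in line with the red mark.

```bash
python3 -c "
from bench import *
print(hand_in())"
```

```text
the job is handed in; nothing more can be done
None
```

The job is handed in at about 37 s of the 72 s: the carousel was pressed back against the pawl with about 7 N (estimated from the peg force), and the vial stands upright, fully home in the empty cup, with the gripper clear of everything; I got no verdict back.

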